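Move a soft soap slab to the curing rack with a lifter

TASK

The green olive-oil soap slab on the blue cooling frame is still soft: take the wooden-handled lifter, slide its blade under the slab from the frame's open front, lift it and carry it level to the wooden curing rack, and set it down gently there, lying flat on both rails, squarely between the open front and the back stop and centred from side to side. Then draw the blade out and leave the lifter lying flat on the bench, clear of the slab and both racks. Do not touch the soap with the gripper or arm, do not let it tip or drop, and leave the drinking glass and the label roll where they are.

Things in the scene. Friction and masses are not known exactly. Their poses are not given: they have to be found in the camera images.
- soap_slab: Slab of olive-oil soap, dull green, scored lines and leaf stamps on top, 96 mm (its x) by 112 mm (its y) by 18 mm high, about 0.18 kg. Origin: centre of its underside, z up. At the start it bridges both rails of the cooling frame, underside 12 mm above the bench, its x roughly along the frame's x
- lifter: Trowel-like lifter, 0.25 kg, flat on the bench. Steel blade x -58 to +58 mm, 60 mm wide, 3 mm thick, thin leading edge at +x. A 30 mm wide steel neck (x -58 to -50) at the rear carries a wooden handle running forward above the blade: x -58 to +44, 20 mm wide, z 55 to 81 mm, leaving a 52 mm high throat under it. Origin: centre of the blade's underside; x to the leading edge, z up
- lifter_grip (a point): Point in the middle of the lifter's wooden handle, straight above the blade's centre, 68 mm above the blade's underside; axes as the lifter's. Grip here from above, closing across the 20 mm wide handle (lifter's y); lifter and load balance about here
- cooling_frame: Cooling frame, blue plastic, fixed to the bench: two rails along its x (x -74 to +60 mm), each 20 mm wide, 12 mm high, centred at y +50 and -50 mm, bare bench in the 80 mm gap between them; a back stop (x 60 to 72, 120 mm wide, 22 mm high) closes the far end, 2 mm thick feet reach to x 101. Origin: on the bench between the rails; x from the open front to the back stop (away from the robot), z up
- curing_rack: Curing rack, pale wood, fixed to the bench: two rails along its x (x -74 to +60 mm), each 20 mm wide, 12 mm high, centred at y +50 and -50 mm, bare bench in the 80 mm gap between them; a back stop (x 60 to 72, 120 mm wide, 22 mm high) closes the far end, 2 mm thick feet reach to x 101. Origin: on the bench between the rails; x from the open front to the back stop (away from the robot), z up
- glass: Small drinking glass, 49 mm across, 62 mm high, bystander; origin at the centre of its underside
- label_roll: White roll of blank labels lying flat, 83 mm across, 44 mm high, bystander; origin at the centre of its underside
Not all that is in view belongs to the job. Of the things like the soap_slab, leave any that is red; of the rest the larger one is meant.

How it is judged:
By the outcome, as a careful person would: the job done as asked, in the order asked, and still so for the second after the job is handed in, with the robot touching nothing.
It also fails if it takes over 58 s, if anything falls off the work surface, if the arm or the gripper's body presses on something with over 40 N, if the wrist force passes 120 N, or if a joint passes its speed limit or range.

ROBOT

A 6-joint arm with a two-finger parallel gripper is mounted at the origin on a cart in front of the work surface, level with it; the furniture and walls round the work are solid. World frame = base frame: x ahead of the robot, y to its left, z up, the work surface at z = 0. Lengths are in m, angles in rad, forces in N, time in s.
With the tool pointing down it reaches from about 0.375 to 0.9 m from the base axis. Payload 3.1 kg.
Tool frame: the origin (TCP) lies at the very end of the fingers, on their centre line; the grasp point (between the pads) lies 19 mm behind it (manip.pinch_z is the distance from the TCP to the grasp point, in m); z points along the fingers, y is the direction in which the jaws open and shut (so a half turn about z gives the same grasp; the last joint's range is limited). The gripper opens to 85 mm and grips with 20 to 120 N. Pads are 22 mm wide; open, the fingers measure 114 mm over their backs; the gripper's body (76 mm by 85 mm) begins 54 mm behind the grasp point. The pads swing forward as they close: fully open they stand 13 mm farther back than shut.
Start: joints at [-1.52, 0.527, 1.433, -0, 1.181, -0.178], TCP at [0.142, -0.609, 0.231] pointing down, gripper open.
Joint ranges: [-3.08, 3.08], [-0.75, 2.2], [0.22, 2.44], [-1.43, 4.57], [0, 2.65], [-2.85, 2.85]. Speed limits (rad/s): [2.79, 2.79, 3.14, 3.14, 3.14, 3.14].

INTERFACE

Orientations are given as a unit quaternion [x, y, z, w].
In Python, from station import manip gives the robot as it stands.
- The arm moves only by the tool drive_tool, never from a script. Its argument "increments" is a list of rows, each a list of 7 numbers: the closure in counts, from 0 (fully open) to 255 (shut), then the shift along the tool's x, y, z in cm, then the turn, a rotation vector about the tool's x, y, z in rad. A call has 1 to 20 rows; each row is the pose to reach, as a shift and turn from the pose commanded when the call began, along the tool's axes at that moment; what a row does not reach only later rows make up. A row lasts 1/10 s, in which the tool goes at most 50 mm and 8.59 degrees, less where a joint would pass 70% of its speed; a pose out of reach is approached as far as the arm can. A call with a gripper value outside its range is refused whole. The fingers move at their own pace and stop on an object; "force" is the grip in N (left out, the last holds). Time passes only in rows, so rows that repeat a pose let the fingers close. It gives the time, the measured TCP pose, the force and the opening at its end, in the units of the state.
- manip.sense(): the state, without advancing time (a new reading comes with each control period).
- manip.snapshot(name): name is "scene" or "top" or "wrist"; returns the picture (420x560x3 uint8, red, green, blue); there is no depth.
- manip.camera_model(name): a dict with "mtx" (3x3 intrinsics, pixels), "k1" (the pictures are not rectified: a ray, as slopes to the right and down, at radius r is drawn at 1 + k1 r^2 times it, then the intrinsics apply), "cam_to_world" (4x4, takes a point from camera to world coordinates). Camera axes: x right, y down, z forward; pixel columns grow to the right and rows downward; lengths in m; the calibration is good to about 2 mm. A picture is of the moment at which its call begins: read the wrist's pose just before it. camera_model takes no time and is no camera call; for the wrist camera it gives the pose at the moment of the call.
- manip.sign_off(): hands the job in, once; it reports no verdict.
The state is a dict: "t": time; "q": joint angles; "qd": joint speeds; "tau": joint torques, N m; "tcp_pos": TCP position; "tool_rot": TCP orientation; "force": force on the tool from outside, world axes, zero at the start; "ft_torque": the same for the moment, N m; "finger_gap": opening from 0.0 (shut) to 1.0 (fully open).
Only numpy, scipy, OpenCV 4.12 (cv2) and the standard library are available. Lean on these libraries where they do the work, as an engineer would, in place of code of your own. Each camera call takes 0.05 s, during which the arm holds its last target. There are 200 camera calls.

## Working session

There is one attempt and no reset: what is moved stays moved. The work goes in short steps, Python scripts to look and compute and a tool call to move; the robot and the scene stay as the last step left them, time stands still between calls to the robot, and variables do not carry over. Pictures are saved under pics/ and viewed, about 8 in all and at most 12, crops included, and the job is handed in when it is done.

Besides the shell and the picture viewer there is one more tool, called as name(argument=value, ...) on one line, values as JSON. drive_tool: Moves the arm, as the interface text tells. Its arguments: {"type":"object","properties":{"increments":{"type":"array","items":{"type":"array","items":{"type":"number"}}},"force":{"type":"number"}},"required":["increments"]}

```bash
mkdir -p pics; ls; python3 - <<'E'
from station import manip
import cv2,numpy as np
print(manip.sense())
for n in("scene","top"):
    im=manip.snapshot(n); cv2.imwrite(f"pics/{n}0.png",im[:,:,::-1]); c=manip.camera_model(n); print(n,np.round(c["mtx"],1).tolist(),c["k1"],np.round(c["cam_to_world"],3).tolist())
E
```

```text
pics
{'t': 0.0, 'q': array([-1.51950154e+00,  5.28455846e-01,  1.43392159e+00,  1.25536768e-05,
        1.18140681e+00, -1.78469525e-01]), 'qd': array([-3.10298366e-05,  1.42150113e-04, -1.67406401e-03, -3.86769446e-05,
       -6.44513544e-04,  1.11410513e-03]), 'tau': array([-9.51750917e-04, -4.42342615e+01, -1.78026563e+01, -1.70161447e-04,
        8.55073653e-03, -1.26412630e-05]), 'tcp_pos': array([ 0.14235526, -0.60782486,  0.23033383]), 'tool_rot': array([ 9.93407977e-01,  1.14627181e-01,  7.54244287e-05, -1.09321220e-03]), 'force': array([ 0.88370295, -0.35300855, -0.63552293]), 'ft_torque': array([ 0.01071654, -0.02659718, -0.00392726]), 'finger_gap': 0.999904596156891}
scene [[379.5, 0.0, 294.0], [0.0, 379.5, 201.9], [0.0, 0.0, 1.0]] -0.05052524911339579 [[0.778, -0.306, 0.548, 0.047], [-0.628, -0.378, 0.68, -0.921], [-0.001, -0.874, -0.486, 0.48], [0.0, 0.0, 0.0, 1.0]]
top [[431.6, 0.0, 283.8], [0.0, 431.6, 206.2], [0.0, 0.0, 1.0]] 0.043856426675713135 [[-0.008, -0.994, 0.11, 0.382], [-1.0, 0.007, -0.009, -0.328], [0.008, -0.11, -0.994, 0.994], [0.0, 0.0, 0.0, 1.0]]
```

View pics/top0.png

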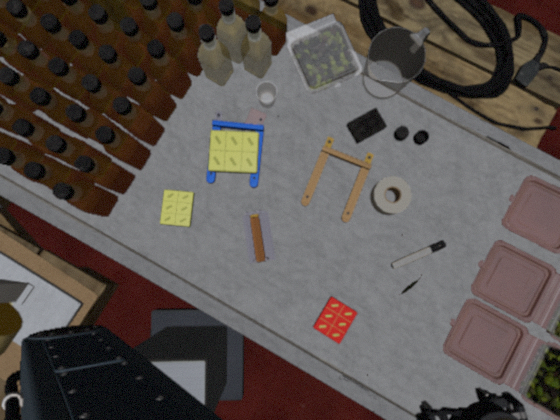

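View pics/scene0.png

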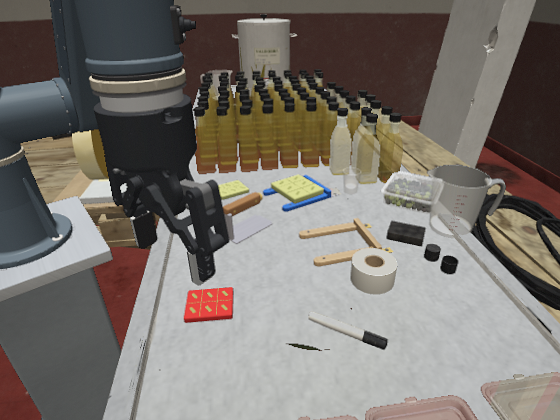

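The top view shows three soaps. The one on the blue frame is at (233,151), a smaller one of the same colour is at (177,208), and there is a red one at (335,320). The larger non-red one, on the blue frame, is the one meant. The lifter is near (260,237), the curing rack near (337,180), the glass at (266,93) and the label roll at (392,196). I'll confirm this in an enlarged crop and measure.

```bash
cat > h.py <<'E'
import numpy as np,cv2
from station import manip
def w(n,uv,z,c=None):
    "pixels -> world points on plane z"
    c=c or manip.camera_model(n); k=c["k1"]
    uv=np.atleast_2d(np.array(uv,float)); m=c["mtx"]
    d=np.array([k,0,0,0,0])
    p=cv2.undistortPoints(uv[:,None],m,d)[:,0]
    T=c["cam_to_world"]; r=np.c_[p,np.ones(len(p))]@T[:3,:3].T; o=T[:3,3]
    return o+r*((z-o[2])/r[:,2])[:,None]
def big(mask,k=1):
    cs=cv2.findContours(mask.astype(np.uint8),cv2.RETR_EXTERNAL,cv2.CHAIN_APPROX_NONE)[0]
    return sorted(cs,key=cv2.contourArea)[::-1][:k]
def rect(n,cnt,z,c=None):
    p=w(n,cnt.reshape(-1,2),z,c)[:,:2]
    r=cv2.minAreaRect((p*1000).astype(np.float32)); return r
E
python3 - <<'E'
from h import *
im=cv2.imread("pics/top0.png"); h=cv2.cvtColor(im,cv2.COLOR_BGR2HSV)
for (u,v) in [(233,140),(177,208),(212,175),(259,237),(310,185),(268,255),(200,250)]: print((u,v),h[v,u])
c=im[100:280,150:410]; cv2.imwrite("pics/crop1.png",cv2.convertScaleAbs(cv2.resize(c,None,fx=3,fy=3,interpolation=cv2.INTER_CUBIC),alpha=1.2))
H,S,V=[h[...,i].astype(int) for i in range(3)]
y=(H>22)&(H<40)&(S>90)&(V>120)
for q in big(y,2): print("soap",cv2.boundingRect(q),rect("top",q,.03))
b=(H>100)&(H<125)&(S>150)&(V>70)
for q in big(b,3): print("blue",cv2.boundingRect(q),cv2.contourArea(q),rect("top",q,.012))
o=(H>5)&(H<20)&(S>90)&(V>60); o[:, :200]=0; o[:100]=0;o[280:]=0
for q in big(o,4): print("wood",cv2.boundingRect(q),cv2.contourArea(q),rect("top",q,.012),rect("top",q,.081))
E
```

```text
(233, 140) [ 31 114 154]
(177, 208) [ 31 107 183]
(212, 175) [109 189 188]
(259, 237) [ 14 159 117]
(310, 185) [ 16 111 147]
(268, 255) [123  22 130]
(200, 250) [120   4 129]
soap (209, 131, 49, 42) ((615.7149658203125, -222.31008911132812), (108.7935562133789, 93.40438079833984), 87.15108489990234)
soap (160, 190, 34, 36) ((487.0704040527344, -96.45341491699219), (65.98418426513672, 77.31062316894531), 84.11297607421875)
blue (213, 121, 50, 66) 370.5 ((615.244140625, -224.33859252929688), (117.68062591552734, 145.4628448486328), 83.95614624023438)
blue (207, 171, 8, 12) 60.5 ((560.6435546875, -168.6006317138672), (25.749528884887695, 16.06094741821289), 0.5089372992515564)
wood (302, 146, 69, 76) 942.5 ((543.1666259765625, -456.22021484375), (116.29423522949219, 147.66114807128906), 67.2544174194336) ((531.851318359375, -447.2303466796875), (108.12531280517578, 137.2889862060547), 67.25442504882812)
wood (462, 100, 86, 27) 649.5 ((709.8148193359375, -848.8475952148438), (193.28634643554688, 55.90730285644531), 65.62469482421875) ((686.7937622070312, -812.2785034179688), (179.7093963623047, 51.980220794677734), 65.62467956542969)
wood (250, 216, 15, 46) 334.5 ((418.42462158203125, -275.5862731933594), (104.24768829345703, 19.499074935913086), 8.566375732421875) ((415.8717346191406, -279.2847595214844), (96.92500305175781, 18.129384994506836), 8.566380500793457)
wood (504, 127, 43, 20) 140.0 ((648.1512451171875, -894.431640625), (94.86760711669922, 41.159461975097656), 86.1828384399414) ((629.461669921875, -854.6604614257812), (88.20382690429688, 38.268272399902344), 86.1828384399414)
```

View pics/crop1.png

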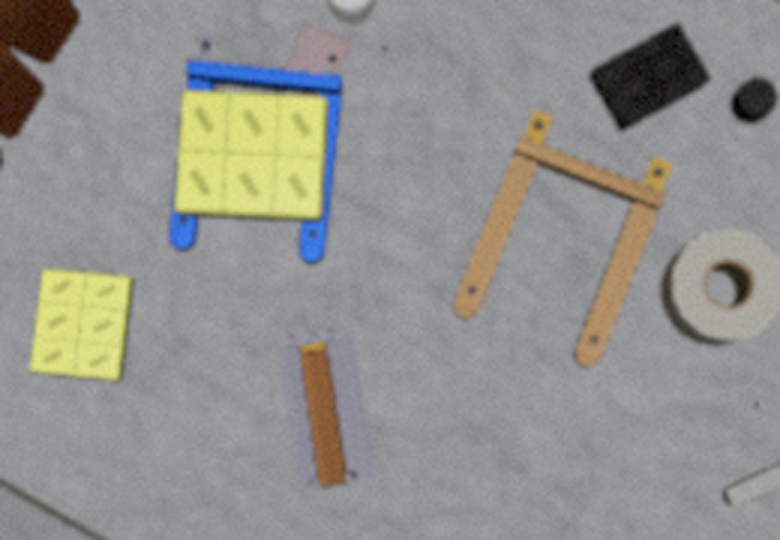

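The crop confirms it. The six-field slab in the blue frame (crop about 250,155) is clearly larger than the loose one at (80,325). The lifter handle runs from (313,345) to (332,485) and the rack is at (560,240). I'll measure these and go look from above the lifter.

```bash
cat >> h.py <<'E'
from scipy.spatial.transform import Rotation as R
def delta(pos,yaw,cur=None):
    "shift (cm) and turn in present tool axes to TCP pos, tool down, tool x at world yaw"
    s=manip.sense(); r0=R.from_quat(s["tool_rot"])
    r1=R.from_euler("z",yaw)*R.from_euler("x",np.pi)
    print("shift cm",np.round(100*r0.inv().apply(np.array(pos)-s["tcp_pos"]),2),"turn",np.round((r0.inv()*r1).as_rotvec(),4))
E
python3 - <<'E'
from h import *
C=lambda pts:[(u/3+150-.33,v/3+100-.33) for u,v in pts]
print("blade z3",w("top",C([(294,335),(355,335),(370,476),(300,482)]),.003).round(3)[:,:2].tolist())
print("handle z81",w("top",C([(302,345),(326,343),(345,484),(319,487)]),.081).round(3)[:,:2].tolist())
# rack rails front corners & backstop
print("rack rail ends z12",w("top",C([(464,318),(587,366)]),.012).round(3)[:,:2].tolist())
print("stop top z22 fl,fr,",w("top",C([(514,152),(660,207)]),.022).round(3)[:,:2].tolist())
print("frame rail ends",w("top",C([(182,249),(311,263)]),.012).round(3)[:,:2].tolist())
print("frame stop",w("top",C([(188,83),(340,92)]),.022).round(3)[:,:2].tolist())
s=manip.sense();T=manip.camera_model("wrist")["cam_to_world"]
r0=R.from_quat(s["tool_rot"]); print("cam in tool",r0.inv().apply(T[:3,3]-s["tcp_pos"]).round(3),(r0.as_matrix().T@T[:3,:3]).round(2).tolist())
delta((.36,-.28,.28),.15)
E
```

```text
blade z3 [[0.48, -0.253], [0.48, -0.3], [0.372, -0.311], [0.368, -0.258]]
handle z81 [[0.465, -0.265], [0.467, -0.282], [0.368, -0.295], [0.366, -0.277]]
rack rail ends z12 [[0.492, -0.384], [0.454, -0.477]]
stop top z22 fl,fr, [[0.618, -0.423], [0.575, -0.534]]
frame rail ends [[0.546, -0.168], [0.535, -0.267]]
frame stop [[0.674, -0.173], [0.666, -0.29]]
cam in tool [ 0.08  -0.001 -0.143] [[0.0, -0.95, -0.31], [1.0, 0.0, 0.0], [0.0, -0.31, 0.95]]
shift cm [ 28.66 -26.98  -4.89] turn [-0.002  -0.0003  0.0798]
```

drive_tool(increments=[[0, 5, -4, -1, 0, 0, 0.02], [0, 10, -8, -2, 0, 0, 0.04], [0, 15, -12, -3, 0, 0, 0.05], [0, 20, -16, -4, 0, 0, 0.06], [0, 25, -19, -5, 0, 0, 0.07], [0, 30, -22, -6, 0, 0, 0.08], [0, 34, -24, -7, 0, 0, 0.08], [0, 38, -25.5, -7, 0, 0, 0.08], [0, 38, -25.5, -7, 0, 0, 0.08], [0, 38, -25.5, -7, 0, 0, 0.08], [0, 38, -25.5, -7, 0, 0, 0.08]])

```text
t: 1.2
tcp_pos: [0.4555, -0.2721, 0.3012]
tool_rot: [0.997, 0.077, -0.0, 0.0]
force: [-0.1, -0.8, -0.0]
finger_gap: 1.0
```

```bash
python3 - <<'E'
from h import *
s=manip.sense(); print(s["t"],s["tcp_pos"],abs(s["qd"]).max())
import pickle
c=manip.camera_model("wrist"); im=manip.snapshot("wrist")[:,:,::-1]
cv2.imwrite("pics/w1.png",im); pickle.dump(c,open("w1.pkl","wb"))
E
```

```text
1.2 [ 0.45547055 -0.27211849  0.30123283] 0.06486682151964769
```

View pics/w1.png

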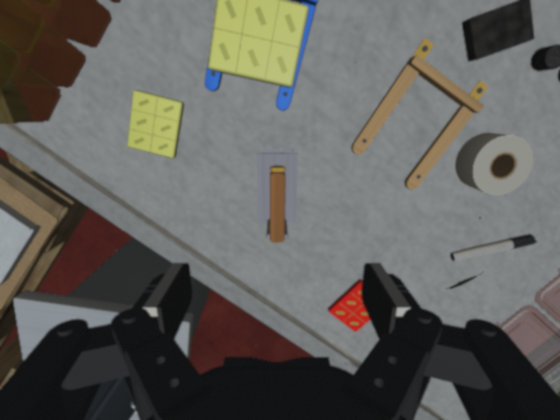

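The wrist view shows the lifter handle from (277,167) to (278,242), with its leading edge pointing towards the frame. The slab is near (258,40), the rack near (420,120) and the roll at (495,165). I'll measure from this picture.

```bash
python3 - <<'E'
from h import *; import pickle
c=pickle.load(open("w1.pkl","rb")); im=cv2.imread("pics/w1.png"); h=cv2.cvtColor(im,cv2.COLOR_BGR2HSV)
H,S,V=[h[...,i].astype(int) for i in range(3)]
o=(H>3)&(H<25)&(S>90)&(V>50)
m=o.copy(); m[:, :255]=0;m[:,300:]=0;m[:150]=0;m[250:]=0
q=big(m)[0]; print("handle",cv2.boundingRect(q),rect("wrist",q,.081,c))
m=o.copy(); m[:,:340]=0;m[:,495:]=0;m[:35]=0;m[195:]=0
q=big(m)[0]; print("rack",cv2.boundingRect(q),rect("wrist",q,.012,c))
p=w("wrist",q.reshape(-1,2),.012,c)
y=(H>22)&(H<40)&(S>90)&(V>100)
q=big(y)[0]; print("soap (cut off?)",cv2.boundingRect(q),rect("wrist",q,.03,c))
print("blade front corners",w("wrist",[(258,153),(297,153)],.003,c)[:,:2].round(4).tolist())
print("frame rail ends",w("wrist",[(212,91),(283,109)],.012,c)[:,:2].round(4).tolist())
print("rack rail ends",w("wrist",[(358,154),(411,188)],.012,c)[:,:2].round(4).tolist())
print("rack stop top front edge",w("wrist",[(411,64),(476,110)],.022,c)[:,:2].round(4).tolist())
g=(cv2.inRange(h,(0,0,150),(180,60,255))>0); g[:, :450]=0; g[:125]=0;g[205:]=0
q=big(g)[0]; print("roll",cv2.boundingRect(q),rect("wrist",q,.044,c))
# bearings of rails by line fit in top view
t=cv2.imread("pics/top0.png"); ht=cv2.cvtColor(t,cv2.COLOR_BGR2HSV)
def line(n,mask,z,c=None):
    v,u=np.nonzero(mask); P=w(n,np.c_[u,v],z,c)[:,:2]; l=cv2.fitLine(P.astype(np.float32),cv2.DIST_HUBER,0,.01,.01).ravel()
    a=np.degrees(np.arctan2(l[1],l[0])); return len(P),round((a+90)%180-90,2),l[2:].round(4)
om=lambda h:(cv2.inRange(h,(5,90,60),(22,255,255))>0)
def reg(mask,poly):
    z=np.zeros(mask.shape,np.uint8); cv2.fillPoly(z,[np.array(poly)],1); return mask&(z>0)
print("wrist rails L",line("wrist",reg(om(h),[(345,150),(365,165),(413,80),(402,70)]),.012,c),"R",line("wrist",reg(om(h),[(395,180),(420,195),(475,118),(460,108)]),.012,c))
T=om(ht)
print("top rails L",line("top",reg(T,[(295,200),(315,210),(332,157),(318,153)]),.012),"R",line("top",reg(T,[(335,212),(355,225),(372,170),(358,166)]),.012))
bl=cv2.inRange(ht,(100,130,60),(125,255,255))>0
print("top blue stop",line("top",reg(bl,[(208,115),(270,120),(270,131),(208,129)]),.022),"rightrail",line("top",reg(bl,[(248,132),(268,132),(262,192),(246,192)]),.012))
E
```

```text
handle (269, 166, 16, 76) ((420.6453552246094, -276.19146728515625), (100.69319915771484, 19.779216766357422), 9.315508842468262)
rack (353, 39, 134, 149) ((553.8905029296875, -459.9743347167969), (123.19799041748047, 168.55203247070312), 67.4713134765625)
soap (cut off?) (209, 0, 98, 86) ((616.7760620117188, -220.52565002441406), (108.21593475341797, 93.70368194580078), 87.17253875732422)
blade front corners [[0.4716, -0.241], [0.4805, -0.2978]]
frame rail ends [[0.5466, -0.1679], [0.5382, -0.2673]]
rack rail ends [[0.4939, -0.3845], [0.4569, -0.4756]]
rack stop top front edge [[0.6198, -0.4229], [0.579, -0.5279]]Traceback (most recent call last):
  File "<stdin>", line 17, in <module>
IndexError: list index out of range
```

```bash
python3 - <<'E'
from h import *; import pickle
c=pickle.load(open("w1.pkl","rb"));h=cv2.cvtColor(cv2.imread("pics/w1.png"),cv2.COLOR_BGR2HSV);ht=cv2.cvtColor(cv2.imread("pics/top0.png"),cv2.COLOR_BGR2HSV)
def line(n,mask,z,c=None):
    v,u=np.nonzero(mask); P=w(n,np.c_[u,v],z,c)[:,:2]; l=cv2.fitLine(P.astype(np.float32),cv2.DIST_HUBER,0,.01,.01).ravel()
    a=np.degrees(np.arctan2(l[1],l[0])); d=l[:2]*np.sign(l[0]); s=(P-l[2:])@d
    return len(P),"ang",round((a+90)%180-90,2),"mid",l[2:].round(4),"ends",(l[2:]+d*s.min()).round(4),(l[2:]+d*s.max()).round(4)
om=lambda h:(cv2.inRange(h,(5,90,60),(22,255,255))>0)
def reg(mask,poly):
    z=np.zeros(mask.shape,np.uint8); cv2.fillPoly(z,[np.array(poly)],1); return mask&(z>0)
print("wrist rails L",line("wrist",reg(om(h),[(345,150),(365,165),(413,80),(402,70)]),.012,c),"\nR",line("wrist",reg(om(h),[(395,180),(420,195),(475,118),(460,108)]),.012,c))
T=om(ht)
print("top rails L",line("top",reg(T,[(295,200),(315,210),(332,157),(318,153)]),.012),"\nR",line("top",reg(T,[(335,212),(355,225),(372,170),(358,166)]),.012))
bl=cv2.inRange(ht,(100,130,60),(125,255,255))>0
print("top blue stop",line("top",reg(bl,[(208,115),(270,120),(270,131),(208,129)]),.022),"\nrightrail",line("top",reg(bl,[(248,132),(268,132),(262,192),(246,192)]),.012))
bw=cv2.inRange(h,(100,130,40),(125,255,255))>0
print("wrist right rail",line("wrist",reg(bw,[(296,0),(320,0),(290,110),(275,108)]),.012,c))
delta((.425,-.277,.12),np.radians(9))
E
```

```text
wrist rails L (1144, 'ang', np.float32(-22.49), 'mid', array([ 0.5558, -0.4039], dtype=float32), 'ends', array([ 0.4961, -0.3792]), array([ 0.6087, -0.4258])) 
R (1145, 'ang', np.float32(-22.69), 'mid', array([ 0.5208, -0.4966], dtype=float32), 'ends', array([ 0.4586, -0.4706]), array([ 0.5762, -0.5198]))
top rails L (383, 'ang', np.float32(-22.56), 'mid', array([ 0.5535, -0.4067], dtype=float32), 'ends', array([ 0.4944, -0.3822]), array([ 0.6115, -0.4308])) 
R (411, 'ang', np.float32(-22.55), 'mid', array([ 0.5205, -0.5004], dtype=float32), 'ends', array([ 0.4602, -0.4753]), array([ 0.5793, -0.5248]))
top blue stop (324, 'ang', np.float32(85.11), 'mid', array([ 0.6776, -0.2286], dtype=float32), 'ends', array([ 0.6723, -0.2901]), array([ 0.6824, -0.1722])) 
rightrail (211, 'ang', np.float32(-9.49), 'mid', array([ 0.5951, -0.2765], dtype=float32), 'ends', array([ 0.5371, -0.2668]), array([ 0.6648, -0.2882]))
wrist right rail (641, 'ang', np.float32(-8.46), 'mid', array([ 0.6072, -0.277 ], dtype=float32), 'ends', array([ 0.5375, -0.2667]), array([ 0.6745, -0.2871]))
shift cm [-2.92 -0.07 18.09] turn [-0.0001  0.0013 -0.005 ]
```

Measured poses:

| Item | Position | Yaw |
|---|---|---|
| Lifter grip | (.425, -.277) | 9° |
| Frame | (.614, -.225) | -4.9° |
| Slab | (.6165, -.2215) | about -3° |
| Rack | (.545, -.4555) | -22.5° |

Next is the grasp.

drive_tool(increments=[[0, -1, 0, 5, 0, 0, 0], [0, -2, 0, 10, 0, 0, 0], [0, -2.9, 0, 15, 0, 0, 0], [0, -2.9, 0, 19, 0, 0, 0], [0, -2.9, 0, 22, 0, 0, 0], [0, -2.9, 0, 24, 0, 0, 0], [0, -2.9, 0, 25.2, 0, 0, 0], [0, -2.9, 0, 25.2, 0, 0, 0], [0, -2.9, 0, 25.2, 0, 0, 0], [120, -2.9, 0, 25.2, 0, 0, 0], [180, -2.9, 0, 25.2, 0, 0, 0], [255, -2.9, 0, 25.2, 0, 0, 0], [255, -2.9, 0, 25.2, 0, 0, 0], [255, -2.9, 0, 25.2, 0, 0, 0], [255, -2.9, 0, 25.2, 0, 0, 0]], force=80)

```text
t: 2.75
tcp_pos: [0.4258, -0.2779, 0.0499]
tool_rot: [0.997, 0.075, 0.0, 0.0]
force: [0.4, 1.5, 5.7]
finger_gap: 0.224
```

```bash
python3 - <<'E'
from h import *; import pickle
s=manip.sense(); print(s)
c=manip.camera_model("wrist"); im=manip.snapshot("wrist")[:,:,::-1]
cv2.imwrite("pics/w2.png",im); pickle.dump(c,open("w2.pkl","wb"))
E
```

```text
{'t': 2.75, 'q': array([-7.98313423e-01,  6.74071611e-01,  1.86229336e+00,  2.60019505e-04,
        6.04755086e-01,  6.22242040e-01]), 'qd': array([-0.0014167 ,  0.00051792,  0.00096473, -0.00092717, -0.0003549 ,
       -0.00040121]), 'tau': array([-6.23357221e-01, -3.72503006e+01, -7.22250491e+00, -1.11667765e-01,
       -2.58694952e-01,  2.40963891e-03]), 'tcp_pos': array([ 0.42581793, -0.2778537 ,  0.04985619]), 'tool_rot': array([9.97187776e-01, 7.49431650e-02, 2.08430999e-04, 1.33645237e-04]), 'force': array([0.37812192, 1.46073696, 5.71432232]), 'ft_torque': array([0.06120229, 0.00446125, 0.00764702]), 'finger_gap': 0.2244485828926653}
```

View pics/w2.png

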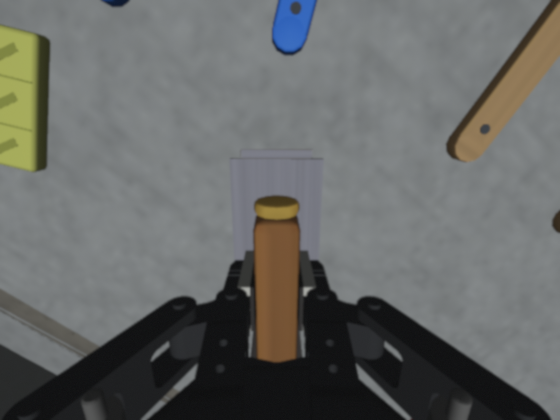

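The handle is gripped squarely, with the blade's leading edge at rows 150–158, columns 232–323. I'll compute the tip in the tool frame and then the move to the frame's front.

```bash
python3 - <<'E'
from h import *; import pickle
c=pickle.load(open("w2.pkl","rb")); s=manip.sense(); r0=R.from_quat(s["tool_rot"])
p=w("wrist",[(232,158),(322,158),(240,150),(312,150),(237,240),(319,240)],.002,c)
print("blade pts in tool mm",(1000*r0.inv().apply(p-s["tcp_pos"])).round(1)[:,:2].tolist())
print("blue right rail end",w("wrist",[(288,53)],.012,c).round(4),"rack left rail end",w("wrist",[(463,160)],.012,c).round(4))
f=np.array([.6137,-.2248]);y=-.075;d=np.array([np.cos(y),np.sin(y)])
for L in (.22,):
    q=f-d*L; delta((*q,.15),y); print(q)
E
```

```text
blade pts in tool mm [[51.1, -29.8], [51.1, 28.0], [56.2, -24.5], [56.2, 21.4], [-6.2, -28.9], [-6.2, 28.6]]
blue right rail end [[ 0.5358 -0.2663  0.012 ]] rack left rail end [[ 0.494  -0.3823  0.012 ]]
shift cm [ -2.07  -7.34 -10.02] turn [ 0.0003 -0.0004  0.2251]
[ 0.39431846 -0.20831546]
```

drive_tool(increments=[[255, 0, 0, -1.5, 0, 0, 0], [255, 0, 0, -4, 0, 0, 0], [255, -0.3, -1, -4, 0, 0, 0.03], [255, -0.6, -2.5, -4, 0, 0, 0.08], [255, -1, -4, -4, 0, 0, 0.13], [255, -1.5, -5.5, -4, 0, 0, 0.18], [255, -2.1, -6.8, -4, 0, 0, 0.21], [255, -2.1, -7.3, -4, 0, 0, 0.225], [255, -2.1, -7.3, -4, 0, 0, 0.225], [255, -2.1, -7.3, -4, 0, 0, 0.225]])

```text
t: 3.8
tcp_pos: [0.3949, -0.2098, 0.0893]
tool_rot: [0.999, -0.037, 0.001, 0.001]
force: [0.8, 0.1, -3.2]
finger_gap: 0.221
```

```bash
python3 - <<'E'
from h import *; import pickle
y=-.075; delta((.3943,-.2083,.054),y); delta((.6097,-.2245,.054),y); print(manip.sense()["force"])
c=manip.camera_model("wrist"); im=manip.snapshot("wrist")[:,:,::-1]
cv2.imwrite("pics/w3.png",im); pickle.dump(c,open("w3.pkl","wb"))
E
```

```text
shift cm [-0.07 -0.15  3.53] turn [ 0.0011 -0.0013  0.0004]
shift cm [21.53 -0.14  3.56] turn [ 0.0011 -0.0013  0.0004]
[ 0.81470231  0.11830144 -3.1890395 ]
```

View pics/w3.png

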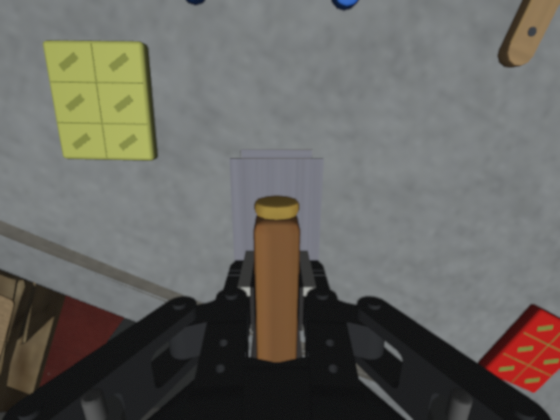

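```bash
python3 - <<'E'
from h import *; import pickle
c=pickle.load(open("w3.pkl","rb")); s=manip.sense(); r0=R.from_quat(s["tool_rot"])
p=w("wrist",[(195,4),(345,10)],.012,c); print(p.round(4)[:,:2]); print((1000*r0.inv().apply(p-s["tcp_pos"])).round(1)); print(r0.apply([1,0,0]))
p=w("wrist",[(232,158),(322,158)],.042,c);print((1000*r0.inv().apply(p-s["tcp_pos"])).round(1))
E
```

```text
[[ 0.5445 -0.1669]
 [ 0.5339 -0.2635]]
[[145.8 -54.3  77.5]
 [142.4  42.8  77.6]]
[ 0.99719158 -0.07487891  0.00144674]
[[ 50.8 -30.   47.4]
 [ 50.8  27.6  47.4]]
```

drive_tool(increments=[[255, 0, -0.2, 1, 0, 0, 0], [255, 0, -0.3, 2.5, 0, 0, 0], [255, 0, -0.3, 3.5, 0, 0, 0], [255, 0.5, -0.3, 3.5, 0, 0, 0], [255, 2, -0.3, 3.5, 0, 0, 0], [255, 4, -0.3, 3.5, 0, 0, 0], [255, 6, -0.3, 3.5, 0, 0, 0], [255, 8, -0.3, 3.5, 0, 0, 0], [255, 9, -0.3, 3.5, 0, 0, 0], [255, 9.5, -0.3, 3.5, 0, 0, 0], [255, 9.5, -0.3, 3.5, 0, 0, 0]])

```text
t: 4.95
tcp_pos: [0.489, -0.213, 0.0542]
tool_rot: [0.999, -0.037, -0.0, -0.0]
force: [0.3, 0.9, -3.0]
finger_gap: 0.221
```

```bash
python3 - <<'E'
from h import *; import pickle
c=manip.camera_model("wrist"); im=manip.snapshot("wrist")[:,:,::-1]; s=manip.sense(); print(s["tcp_pos"],s["force"])
delta((.6097,-.2228,.054),-.075)
cv2.imwrite("pics/w4.png",im); pickle.dump(c,open("w4.pkl","wb"))
E
```

```text
[ 0.48820034 -0.21269808  0.05412219] [-0.33109344  0.6010044  -2.57317774]
shift cm [12.19  0.1  -0.  ] turn [-0.0007  0.0014  0.    ]
```

View pics/w4.png

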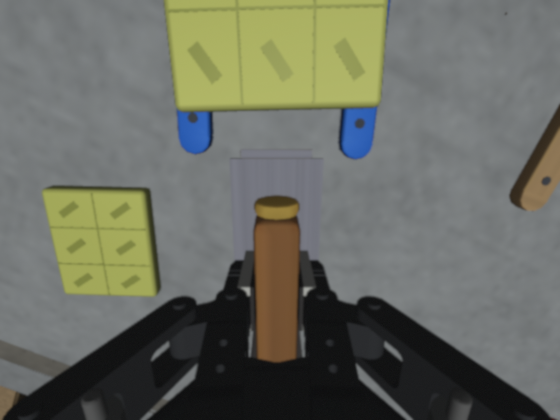

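The blade at columns 232–323 is centred in the rail gap, columns 212–341. The slab's front edge runs from (178,110) to (381,106).

```bash
python3 - <<'E'
from h import *; import pickle
c=pickle.load(open("w4.pkl","rb")); s=manip.sense(); r0=R.from_quat(s["tool_rot"])
def t(uv,z): print(z,(1000*r0.inv().apply(w("wrist",uv,z,c)-s["tcp_pos"])).round(1)[:,:2].tolist())
t([(179,105),(378,102)],.03); t([(178,110),(381,106)],.012); t([(196,154),(357,159)],.012); t([(232,158),(322,158),(277,150)],.006)
E
```

```text
0.03 [[83.6, -53.3], [85.2, 53.0]]
0.012 [[81.1, -59.7], [83.5, 60.9]]
0.012 [[55.0, -51.1], [52.0, 49.2]]
0.006 [[51.6, -29.7], [51.7, 28.2], [56.7, -0.8]]
```

drive_tool(increments=[[255, 0.7, 0, 0, 0, 0, 0], [255, 2, 0, 0, 0, 0, 0], [255, 3.5, 0, 0, 0, 0, 0], [255, 5, 0, 0, 0, 0, 0], [255, 6.5, 0.1, 0, 0, 0, 0], [255, 8, 0.1, 0, 0, 0, 0], [255, 9.5, 0.1, 0, 0, 0, 0], [255, 10.7, 0.1, 0, 0, 0, 0], [255, 11.6, 0.1, 0, 0, 0, 0], [255, 12.2, 0.1, 0, 0, 0, 0], [255, 12.4, 0.1, 0, 0, 0, 0], [255, 12.4, 0.1, 0, 0, 0, 0], [255, 12.4, 0.1, 0, 0, 0, 0]])

```text
t: 6.3
tcp_pos: [0.6118, -0.2232, 0.0541]
tool_rot: [0.999, -0.038, -0.001, -0.0]
force: [0.2, -0.5, -3.6]
finger_gap: 0.223
```

```bash
python3 - <<'E'
from h import *; import pickle
s=manip.sense(); print(s["tcp_pos"],s["tool_rot"],s["force"],s["ft_torque"])
E
```

```text
[ 0.61176557 -0.22321037  0.05414793] [ 9.99290409e-01 -3.76598476e-02 -5.88135693e-04 -2.61534467e-04] [ 0.18628954 -0.48057939 -3.58939837] [-0.0410801  -0.06661421 -0.01028239]
```

drive_tool(increments=[[255, 0, 0, -0.15, 0, 0, 0], [255, 0, 0, -0.3, 0, 0, 0], [255, 0, 0, -0.45, 0, 0, 0], [255, 0, 0, -0.6, 0, 0, 0], [255, 0, 0, -0.8, 0, 0, 0], [255, 0, 0, -1.1, 0, 0, 0], [255, 0, 0, -1.6, 0, 0, 0], [255, 0, 0, -2.3, 0, 0, 0], [255, 0, 0, -3.2, 0, 0, 0], [255, 0, 0, -4.2, 0, 0, 0], [255, 0, 0, -5.2, 0, 0, 0], [255, 0, 0, -6.2, 0, 0, 0], [255, 0, 0, -7, 0, 0, 0], [255, 0, 0, -7.5, 0, 0, 0], [255, 0, 0, -7.7, 0, 0, 0], [255, 0, 0, -7.7, 0, 0, 0], [255, 0, 0, -7.7, 0, 0, 0]])

```text
t: 8.0
tcp_pos: [0.6122, -0.2232, 0.1309]
tool_rot: [0.999, -0.038, -0.0, -0.0]
force: [-0.3, 0.1, -4.6]
finger_gap: 0.218
```

```bash
python3 - <<'E'
from h import *; import pickle
c=manip.camera_model("wrist"); im=manip.snapshot("wrist")[:,:,::-1]; s=manip.sense(); print(s["tcp_pos"],s["tool_rot"],s["force"],s["ft_torque"],s["finger_gap"])
cv2.imwrite("pics/w5.png",im); pickle.dump((c,s),open("w5.pkl","wb"))
E
```

```text
[ 0.61214728 -0.22324682  0.13074653] [ 9.99291958e-01 -3.76195008e-02 -5.26538918e-04 -2.79287503e-04] [ 0.39344085  0.04130809 -4.14855632] [ 0.00868958 -0.0612067   0.03055714] 0.2218958887600413
```

View pics/w5.png

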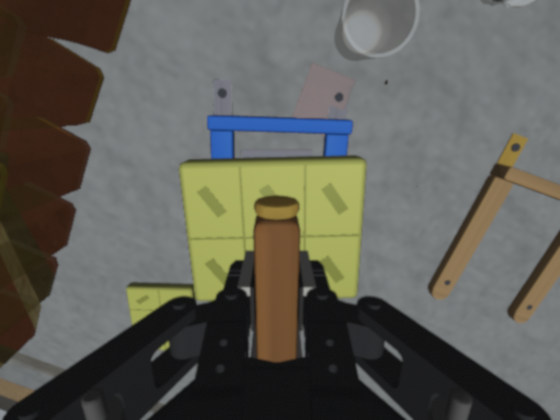

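The slab rides flat on the blade, with its back edge running from (182,162) to (364,157). I'll measure its pose relative to the tool.

```bash
python3 - <<'E'
from h import *; import pickle
c,s=pickle.load(open("w5.pkl","rb")); im=cv2.imread("pics/w5.png"); h=cv2.cvtColor(im,cv2.COLOR_BGR2HSV)
r0=R.from_quat(s["tool_rot"]); m=cv2.inRange(h,(22,90,90),(40,255,255))
m[:, :175]=0; m[:,375:]=0
def side(pts,ax):
    P=1000*r0.inv().apply(w("wrist",pts,s["tcp_pos"][2]-.0289,c)-s["tcp_pos"])[:,:2]
    a=np.polyfit(P[:,1-ax],P[:,ax],1); return a, P.mean(0).round(1)
cols=range(200,350,5); back=[(u,np.nonzero(m[:250,u])[0][0]) for u in cols]
rows=range(175,285,5); L=[(np.nonzero(m[v])[0][0],v) for v in rows]; Rr=[(np.nonzero(m[v])[0][-1]+1,v) for v in rows]
b,bm=side(back,0); l,lm=side(L,1); r,rm=side(Rr,1)
print("back",b,bm,"left",l,lm,"right",r,rm)
E
```

```text
back [2.48877115e-02 5.23652521e+01] [52.3 -3.7] left [-2.70290147e-02 -5.70124914e+01] [  9.6 -57.3] right [-2.42018265e-02  5.18633149e+01] [ 9.7 51.6]
```

```bash
python3 - <<'E'
from h import *
delta((.5313,-.4520,.131),-.418)
E
```

```text
shift cm [-6.34 23.42 -0.03] turn [-3.000e-04  1.200e-03  3.427e-01]
```

drive_tool(increments=[[255, -0.1, 0.2, 0, 0, 0, 0.005], [255, -0.2, 0.8, 0, 0, 0, 0.015], [255, -0.5, 1.9, 0, 0, 0, 0.03], [255, -0.9, 3.4, 0, 0, 0, 0.05], [255, -1.4, 5.2, 0, 0, 0, 0.075], [255, -1.9, 7.2, 0, 0, 0, 0.105], [255, -2.5, 9.3, 0, 0, 0, 0.135], [255, -3.1, 11.5, 0, 0, 0, 0.168], [255, -3.7, 13.7, 0, 0, 0, 0.2], [255, -4.3, 15.8, 0, 0, 0, 0.23], [255, -4.8, 17.7, 0, 0, 0, 0.26], [255, -5.3, 19.4, 0, 0, 0, 0.285], [255, -5.7, 20.9, 0, 0, 0, 0.305], [255, -6, 22.1, 0, 0, 0, 0.323], [255, -6.2, 22.9, 0, 0, 0, 0.335], [255, -6.3, 23.3, 0, 0, 0, 0.341], [255, -6.3, 23.4, 0, 0, 0, 0.343], [255, -6.3, 23.4, 0, 0, 0, 0.343], [255, -6.3, 23.4, 0, 0, 0, 0.343]])

```text
t: 9.95
tcp_pos: [0.5324, -0.4511, 0.1313]
tool_rot: [0.978, -0.207, -0.0, -0.0]
force: [0.0, -0.1, -3.5]
finger_gap: 0.223
```

```bash
python3 - <<'E'
from h import *; import pickle
c=manip.camera_model("wrist"); im=manip.snapshot("wrist")[:,:,::-1]; s=manip.sense(); print(s["tcp_pos"],s["tool_rot"],s["force"])
cv2.imwrite("pics/w6.png",im); pickle.dump((c,s),open("w6.pkl","wb"))
E
```

```text
[ 0.53241092 -0.45120338  0.13128765] [ 9.78320362e-01 -2.07097081e-01 -1.42767186e-04 -2.17155026e-04] [-0.09950201 -0.26125064 -3.20299657]
```

View pics/w6.png

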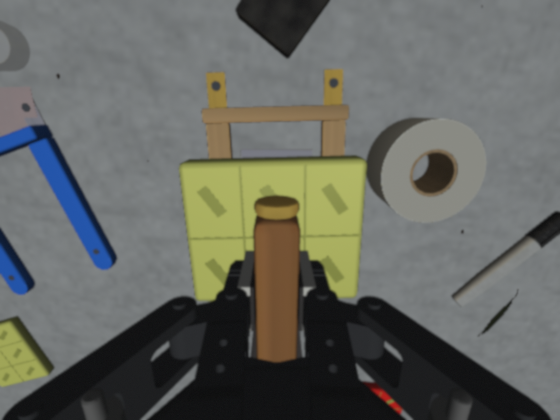

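```bash
python3 - <<'E'
from h import *; import pickle
c,s=pickle.load(open("w6.pkl","rb")); im=cv2.imread("pics/w6.png"); h=cv2.cvtColor(im,cv2.COLOR_BGR2HSV)
r0=R.from_quat(s["tool_rot"])
def t(n,uv,z): print(n,(1000*r0.inv().apply(w("wrist",uv,z,c)-s["tcp_pos"]))[:,:2].round(1).tolist())
o=cv2.inRange(h,(3,60,50),(25,255,255))
def runs(a): d=np.flatnonzero(np.diff(np.r_[0,(a>0).astype(int),0])); return d.reshape(-1,2).tolist()
for v in (112,114,132,140,148): print(v,[r for r in runs(o[v,190:360]) if r[1]-r[0]>8])
for u in (212,240,280,310,340): print(u,[r for r in runs(o[60:160,u]) if r[1]-r[0]>5])
def edge(v,z):
    rr=[r for r in runs(o[v,190:360]) if r[1]-r[0]>8]; t(f"row{v}",[(x+190,v) for r in rr for x in r],z)
edge(113,.022); edge(132,.012); edge(148,.012)
P=[]
for u in (245,260,275,290,305):
    r=max(runs(o[90:135,u]),key=lambda r:r[1]-r[0]); P.append(((u,r[0]+90),(u,r[1]+90)))
t("stop far",[p[0] for p in P],.022); t("stop near",[p[1] for p in P],.022)
g=cv2.inRange(h,(0,0,110),(180,60,255)); t("roll",[(367,165),(487,165),(430,118),(430,222)],.044)
E
```

```text
112 [[12, 159]]
114 [[12, 158]]
132 [[17, 40], [132, 155]]
140 [[17, 41], [132, 155]]
148 [[18, 41], [132, 154]]
212 [[12, 24], [28, 99]]
240 [[48, 62]]
280 [[47, 61]]
310 [[46, 61]]
340 [[9, 97]]
row113 [[77.5, -61.9], [77.6, 57.4]]
row132 [[61.8, -61.2], [61.8, -41.4], [61.8, 37.6], [61.9, 57.4]]
row148 [[48.2, -61.2], [48.2, -41.1], [48.2, 38.3], [48.3, 57.5]]
stop far [[81.3, -26.9], [82.1, -14.7], [82.1, -2.6], [82.1, 9.4], [82.9, 21.5]]
stop near [[70.4, -27.2], [70.4, -14.9], [71.2, -2.7], [71.2, 9.6], [71.2, 21.9]]
roll [[39.0, 69.2], [39.4, 164.5], [74.5, 113.4], [-8.6, 126.5]]
```

drive_tool(increments=[[255, -0.1, 0.1, 0.2, 0, 0, 0], [255, -0.25, 0.2, 0.7, 0, 0, 0], [255, -0.25, 0.2, 1.4, 0, 0, 0], [255, -0.25, 0.2, 2.2, 0, 0, 0], [255, -0.25, 0.2, 3, 0, 0, 0], [255, -0.25, 0.2, 3.8, 0, 0, 0], [255, -0.25, 0.2, 4.6, 0, 0, 0], [255, -0.25, 0.2, 5.3, 0, 0, 0], [255, -0.25, 0.2, 5.8, 0, 0, 0], [255, -0.25, 0.2, 6.2, 0, 0, 0], [255, -0.25, 0.2, 6.4, 0, 0, 0], [255, -0.25, 0.2, 6.5, 0, 0, 0], [255, -0.25, 0.2, 6.5, 0, 0, 0], [255, -0.25, 0.2, 6.5, 0, 0, 0]])

```text
t: 11.4
tcp_pos: [0.5292, -0.4531, 0.0667]
tool_rot: [0.978, -0.208, 0.0, 0.0]
force: [-0.5, -0.2, -3.2]
finger_gap: 0.22
```

```bash
python3 - <<'E'
from h import *; import pickle
c=manip.camera_model("wrist"); im=manip.snapshot("wrist")[:,:,::-1]; s=manip.sense(); print(s["tcp_pos"],s["force"])
cv2.imwrite("pics/w7.png",im); pickle.dump((c,s),open("w7.pkl","wb"))
h=cv2.cvtColor(im,cv2.COLOR_BGR2HSV);r0=R.from_quat(s["tool_rot"])
def runs(a): d=np.flatnonzero(np.diff(np.r_[0,(a>0).astype(int),0])); return d.reshape(-1,2).tolist()
def t(n,uv,z): print(n,(1000*r0.inv().apply(w("wrist",uv,z,c)-s["tcp_pos"]))[:,:2].round(1).tolist())
o=cv2.inRange(h,(3,60,50),(21,255,255)); y=cv2.inRange(h,(22,90,90),(40,255,255)); zt=s["tcp_pos"][2]-.0289
for v in (60,75,90,105,120,135,145): print(v,"wood",[r for r in runs(o[v]) if r[1]-r[0]>8],"soap",[r for r in runs(y[v,150:400]) if r[1]-r[0]>8])
E
```

```text
[ 0.52916441 -0.45305319  0.06669679] [-0.60454125 -0.23232816 -4.13416151]
60 wood [] soap [[29, 52], [185, 209]]
75 wood [] soap [[200, 209]]
90 wood [] soap [[32, 55], [185, 208]]
105 wood [[172, 368]] soap []
120 wood [[173, 305], [331, 363]] soap []
135 wood [[179, 211], [331, 362]] soap []
145 wood [[181, 212], [331, 362]] soap []
```

View pics/w7.png

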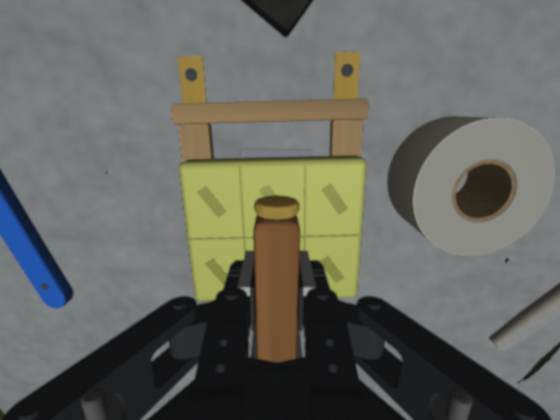

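```bash
python3 - <<'E'
from h import *; import pickle
c,s=pickle.load(open("w7.pkl","rb"));r0=R.from_quat(s["tool_rot"])
def t(n,uv,z): print(n,(1000*r0.inv().apply(w("wrist",uv,z,c)-s["tcp_pos"]))[:,:2].round(1).tolist())
t("rails135",[(179,135),(211,135),(331,135),(362,135)],.012);t("rails145",[(181,145),(212,145),(331,145),(362,145)],.012)
t("stop top near",[(220,122),(320,120)],.022);t("stop ends",[(172,110),(368,108)],.022);t("soap back",[(182,163),(364,157)],s["tcp_pos"][2]-.0289)
E
```

```text
rails135 [[64.2, -64.9], [64.2, -44.0], [64.2, 34.0], [64.3, 54.2]]
rails145 [[57.8, -64.2], [57.8, -43.7], [57.8, 34.4], [57.9, 54.8]]
stop top near [[72.7, -35.8], [73.9, 25.0]]
stop ends [[79.7, -64.5], [80.9, 53.7]]
soap back [[50.2, -56.4], [53.8, 49.2]]
```

Slab and rack are aligned within about 1 mm, with a gap of about 20 mm to the stop against 19 mm wanted. I'll lower gently.

drive_tool(increments=[[255, 0, 0, 0.15, 0, 0, 0], [255, 0, 0, 0.3, 0, 0, 0], [255, 0, 0, 0.42, 0, 0, 0], [255, 0, 0, 0.5, 0, 0, 0], [255, 0, 0, 0.57, 0, 0, 0], [255, 0, 0, 0.64, 0, 0, 0], [255, 0, 0, 0.71, 0, 0, 0], [255, 0, 0, 0.78, 0, 0, 0], [255, 0, 0, 0.85, 0, 0, 0], [255, 0, 0, 0.92, 0, 0, 0], [255, 0, 0, 1, 0, 0, 0], [255, 0, 0, 1.1, 0, 0, 0], [255, 0, 0, 1.2, 0, 0, 0], [255, 0, 0, 1.28, 0, 0, 0], [255, 0, 0, 1.28, 0, 0, 0], [255, 0, 0, 1.28, 0, 0, 0]])

```text
t: 13.05
tcp_pos: [0.529, -0.4528, 0.0535]
tool_rot: [0.978, -0.208, -0.0, -0.0]
force: [-0.1, -0.2, -2.7]
finger_gap: 0.225
```

```bash
python3 - <<'E'
from h import *
s=manip.sense(); print(s["tcp_pos"],s["tool_rot"],s["force"])
y=-.393;d=np.array([np.cos(y),np.sin(y)])
q=s["tcp_pos"][:2]-d*.16; print(q,np.hypot(*q)); delta((*q,.054),-.418)
E
```

```text
[ 0.52901792 -0.45283036  0.05346274] [ 9.78218690e-01 -2.07576958e-01 -1.89372487e-05 -1.70683946e-05] [-0.08773253 -0.20722566 -2.71833347]
[ 0.38121563 -0.39155653] 0.546481356143153
shift cm [-15.99   0.4   -0.05] turn [-0.      0.     -0.0002]
```

drive_tool(increments=[[255, -0.3, 0, 0, 0, 0, 0], [255, -1, 0.02, 0, 0, 0, 0], [255, -2, 0.05, 0, 0, 0, 0], [255, -3.3, 0.08, 0, 0, 0, 0], [255, -4.6, 0.11, 0, 0, 0, 0], [255, -6, 0.15, 0, 0, 0, 0], [255, -7.5, 0.19, 0, 0, 0, 0], [255, -9, 0.22, 0, 0, 0, 0], [255, -10.5, 0.26, 0, 0, 0, 0], [255, -12, 0.3, 0, 0, 0, 0], [255, -13.5, 0.34, 0, 0, 0, 0], [255, -15, 0.37, 0, 0, 0, 0], [255, -16.5, 0.41, 0, 0, 0, 0], [255, -17.5, 0.44, 0, 0, 0, 0], [255, -18, 0.45, 0, 0, 0, 0], [255, -18, 0.45, 0, 0, 0, 0], [255, -18, 0.45, 0, 0, 0, 0]])

```text
t: 14.75
tcp_pos: [0.3632, -0.3845, 0.0537]
tool_rot: [0.978, -0.208, 0.001, 0.001]
force: [0.2, -0.0, -1.8]
finger_gap: 0.222
```

```bash
python3 - <<'E'
from h import *; import pickle
c=manip.camera_model("wrist"); im=manip.snapshot("wrist")[:,:,::-1]; s=manip.sense(); print(s["tcp_pos"],s["tool_rot"],s["force"])
cv2.imwrite("pics/w8.png",im); pickle.dump((c,s),open("w8.pkl","wb"))
E
```

```text
[ 0.36334159 -0.38458883  0.05365369] [ 9.78226735e-01 -2.07537602e-01  5.59790204e-04  5.33577524e-04] [-0.34473882  0.06989851 -1.90781001]
```

View pics/w8.png

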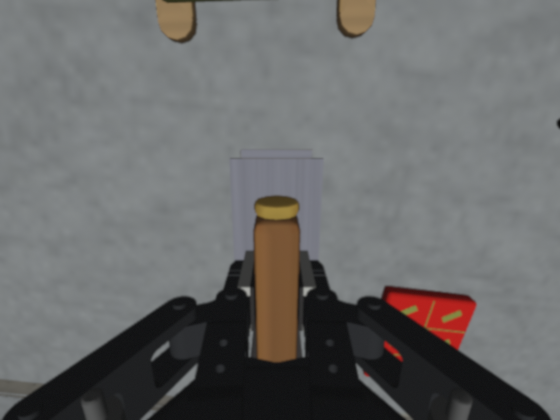

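The slab stays on the rack; its front edge is just visible at row 0, with the rail ends at (176,35) and (356,30). The lifter is clear. The red soap at (430,310) lies below finger height and beside the blade. I'll lower, release and rise.

drive_tool(increments=[[255, 0, 0, 0.1, 0, 0, 0], [255, 0, 0, 0.2, 0, 0, 0], [255, 0, 0, 0.3, 0, 0, 0], [255, 0, 0, 0.38, 0, 0, 0], [255, 0, 0, 0.38, 0, 0, 0], [180, 0, 0, 0.38, 0, 0, 0], [90, 0, 0, 0.38, 0, 0, 0], [0, 0, 0, 0.38, 0, 0, 0], [0, 0, 0, 0.38, 0, 0, 0], [0, 0, 0, 0.38, 0, 0, 0], [0, 0, 0, 0.38, 0, 0, 0], [0, 0, 0, -0.5, 0, 0, 0], [0, 0, 0, -3, 0, 0, 0], [0, 0, 0, -7, 0, 0, 0], [0, 0, 0, -11, 0, 0, 0], [0, 0, 0, -15, 0, 0, 0], [0, 0, 0, -18, 0, 0, 0], [0, 0, 0, -20, 0, 0, 0], [0, 0, 0, -20, 0, 0, 0], [0, 0, 0, -20, 0, 0, 0]])

```text
t: 16.8
tcp_pos: [0.3625, -0.3835, 0.2538]
tool_rot: [0.978, -0.208, 0.0, 0.0]
force: [-0.3, -0.5, 0.5]
finger_gap: 0.998
```

```bash
python3 - <<'E'
from h import *; import pickle
c=manip.camera_model("wrist"); im=manip.snapshot("wrist")[:,:,::-1]; s=manip.sense(); print(s["t"],s["tcp_pos"],s["force"],s["finger_gap"])
cv2.imwrite("pics/w9.png",im); pickle.dump((c,s),open("w9.pkl","wb"))
sc=manip.snapshot("scene")[:,:,::-1]; cv2.imwrite("pics/scene1.png",sc)
cv2.imwrite("pics/both.png",np.hstack([cv2.resize(im,None,fx=.7,fy=.7),cv2.resize(sc,None,fx=.7,fy=.7)]))
E
```

```text
16.85 [ 0.36220161 -0.38304924  0.25279991] [ 0.42128999  0.6990876  -0.46832861] 0.9975967686649136
```

View pics/both.png

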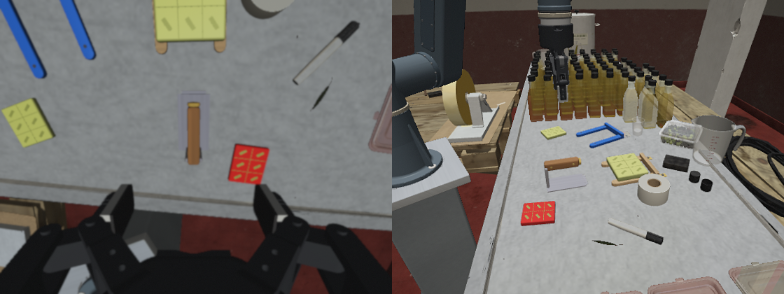

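The slab lies on the rack and the lifter is flat and clear. The blue frame is empty and nothing else has moved. One last numeric check from the top camera.

```bash
python3 - <<'E'
from h import *
t=manip.snapshot("top")[:,:,::-1]; h=cv2.cvtColor(np.ascontiguousarray(t),cv2.COLOR_BGR2HSV)
y=cv2.inRange(h,(22,90,100),(40,255,255))
for q in big(y,2):
    r=rect("top",q,.03); print(cv2.boundingRect(q),r)
    d=np.array(r[0])/1000-[.5446,-.4555]; a=np.radians(-22.5); print("in rack mm",(1000*np.array([d@[np.cos(a),np.sin(a)],d@[-np.sin(a),np.cos(a)]])).round(1))
t0=cv2.imread("pics/top0.png")
for n,(a,b,c,d) in dict(glass=(250,285,75,110),roll=(368,416,172,220),frame=(200,270,105,130)).items():
    print(n,np.abs(t0[c:d,a:b].astype(int)-t[c:d,a:b]).mean().round(1))
cv2.imwrite("pics/fin.png",cv2.resize(np.ascontiguousarray(t[100:340,180:430]),None,fx=2.4,fy=2.4,interpolation=cv2.INTER_CUBIC))
E
```

```text
(305, 159, 61, 56) ((532.7942504882812, -452.07232666015625), (112.16189575195312, 97.19364929199219), 67.34073638916016)
in rack mm [-12.2  -1.4]
(160, 190, 34, 36) ((487.2652282714844, -96.9566421508789), (66.35284423828125, 77.36872100830078), 84.3738784790039)
in rack mm [-190.2  309.3]
glass 7.0
roll 7.2
frame 7.0
```

```bash
python3 -c "
from station import manip
print(manip.sign_off())"
```

```text
the job is handed in; nothing more can be done
None
```

The slab from the blue frame now lies on both rails of the curing rack, and I handed the job in at about 17 s of the 58 s allowed. I took the larger non-red soap, lifted it on the lifter, carried it level and lowered it slowly. Then I drew the blade straight out and released the lifter flat on the bench, about 6 cm in front of the rack.

**Yaw and side to side:** the last top-camera check put the slab at -22.7° against -22.5° for the rack, and about 1.4 mm off centre sideways.

**Front to back:** two checks disagree here. The wrist camera, just before lowering, gave a gap of about 20 mm to the back stop (19 mm is centred). The top camera afterwards put the slab about 5 mm towards the open front. I left it there because either value is well within the rails.

**Other items:** the glass and label roll differ from the first top picture by no more than the fixed frame does, so they have not moved. The wrist force stayed below 6 N in every reading I took.

The final top-view crop could not be viewed because the picture limit was reached. I judged the final state from the wrist and scene pictures taken after release, plus the numbers above.

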